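# Spring check of the oval carabiner's gate

### The job

Check the gate spring of the plain oval carabiner: with the fingertips shut, gently press its gate down into the carabiner, at least half-way open, keep it open for a second, then let it spring shut and withdraw. Do not pick up, shift or tip its clamp block, press only with the fingertips, and leave the bent-gate snapgate, the pear-shaped carabiner, the loose thumb nut and the orange caddy untouched.

Things in the scene. Friction and masses are not known exactly. Their poses are not given: they have to be found in the camera images.
- oval: To be checked: polished steel oval carabiner, 135 x 67 mm, both ends alike, straight gate; stands upright on its spine, gate on top (top 93 mm above bench), in a loose brass clamp block (foot 76 x 110 mm, brass 50 x 64 x 40 mm, winged thumb nut at +x, 40 mm out); 1 kg in all. Origin: centre of the block's underside; x to the thumb nut, y along the carabiner from gate hinge to nose, z up.
- oval_press (a point): Spot to press: top of the oval's gate (10 mm round bar, 68 mm from hinge pin to nose), 38 mm from the pin, 93 mm above the bench when shut; moves down with the gate. The fixed frame begins 24 mm past it at the nose and about 32 mm before it at the hinge. The hinge (dark pin) is always at the end towards the robot's right, within about 35 degrees; the thumb nut faces away from the robot.
- oval_gate (a joint): Opening of the oval's gate, rad: 0 shut, grows as it swings down into the carabiner, 0.5 at its stop; half-way is 0.25. Sprung shut: at the spot about 2 N starts it and 5 N brings it to the stop. A flat fingertip bears on the gate with its edge nearest the hinge; pressed about 8 to 10 mm down, the gate stands at about 0.3.
- snap: Leave alone: aluminium D-shaped snapgate carabiner, about 122 x 66 mm, gate bent inwards in the middle, one end smaller, in a block like the oval's (same origin and axes), spine down, gate up, up to 93 mm high.
- pear: Leave alone: steel pear-shaped carabiner, about 127 x 85 mm, one end much wider than the other and its straight gate sloping, in a block like the oval's (same origin and axes), spine down, gate up, up to 112 mm high.
- nut: Leave alone: loose brass thumb nut, 24 mm across with wings 46 mm wide, 26 mm high, standing on the bench beyond the blocks. Origin at the centre of its underside.
- caddy: Leave alone: open orange plastic caddy with hardware in it, 110 x 150 mm, 55 mm high, on the robot's right (at the bench's left end, out of the way, stands the green load tester, 200 mm high). Origin at the centre of its underside.
Things that resemble listed ones, but are neither listed nor needed, are in the scene too. Leave any red look-alike of the oval alone.

How it is judged:
By the outcome, as a careful person would: the job done as asked, in the order asked, and still so for the second after the job is handed in, with the robot touching nothing.
It also fails if it takes over 34 s, if anything falls off the work surface, if the arm or the gripper's body presses on something with over 40 N, if the wrist force passes 120 N, or if a joint passes its speed limit or range.

### The arm

A 7-joint arm with a two-finger parallel gripper is mounted at the origin on the work surface. World frame = base frame: x ahead of the robot, y to its left, z up, the work surface at z = 0. Lengths are in m, angles in rad, forces in N, time in s.
With the tool pointing down it reaches from about 0.4 to 0.85 m from the base axis. Payload 10.4 kg.
Tool frame: the origin (TCP) lies midway between the tips of the shut fingers; the grasp point (between the pads) lies 19 mm behind it (arm.grip_depth is the z of the grasp point in the tool frame, in m); z points along the fingers, y is the direction in which the jaws open and shut (so a half turn about z gives the same grasp; the last joint's range is limited). The gripper opens to 85 mm and grips with 20 to 120 N. Pads are 22 mm wide; open, the fingers measure 114 mm over their backs; the gripper's body (76 mm by 85 mm) begins 54 mm behind the grasp point. The pads swing forward as they close: fully open they stand 13 mm farther back than shut.
Start: joints at [1.158, 0.332, -0.065, 1.46, 0.022, 1.35, -0.088], TCP at [0.238, -0.578, 0.231] pointing down, gripper open.
Joint ranges: [-2.6, 2.6], [-0.5, 2.12], [-1.47, 1.34], [0.16, 2.42], [-1.27, 4.41], [0.06, 2.06], [-2.6, 2.6]. Speed limits (rad/s): [2.22, 2.22, 2.79, 2.79, 3.14, 3.14, 3.14].

### API

Orientations are given as a rotation vector (axis times angle).
In Python, from bench import observe, imaging, workorder, arm gives the robot as it stands. The module is installed in compiled form; this text tells all that it offers.
- The arm moves only by the shell command python3 -m handwheel 'ROWS' [FORCE]. ROWS is JSON, a list of rows, each a list of 7 numbers: the finger opening in mm, from 0 to 85.4, then the shift along the tool's x, y, z in units of 40 mm (1.0 is 40 mm), then the turn, a rotation vector about the tool's x, y, z in units of 8 degrees (1.0 is 8 degrees). A call has 1 to 8 rows; each row is the pose to reach, as a shift and turn from the pose measured when the call began, along the tool's axes at that moment; what a row does not reach only later rows make up. A row lasts 1/10 s, in which the tool goes at most 50 mm and 8.59 degrees, less where a joint would pass 70% of its speed; a pose out of reach is approached as far as the arm can. A call with a gripper value outside its range is refused whole. The fingers move at their own pace and stop on an object; FORCE is the grip in N (left out, the last holds). Time passes only in rows, so rows that repeat a pose let the fingers close. It gives the time, the measured TCP pose, the force and the opening at its end, in the units of the state.
- observe(): the state, without advancing time (a new reading comes with each control period).
- imaging.capture(name): name is "scene" or "side" or "wrist"; returns the picture (420x560x3 uint8, red, green, blue); there is no depth.
- imaging.calibration(name): a dict with "intrinsics" (3x3 intrinsics, pixels), "xyz" and "rotation" of the camera in the world; the wrist camera has in their place "hand_eye" (4x4, takes a point from camera to tool coordinates, whose origin is the TCP and whose axes are the flange's). Camera axes: x right, y down, z forward; pixel columns grow to the right and rows downward; lengths in m; the calibration is good to about 2 mm. A picture is of the moment at which its call begins: read the wrist's pose just before it. calibration takes no time and is no camera call.
- workorder.hand_in(): hands the job in, once; it reports no verdict.
The state is a dict: "time": time; "qpos": joint angles; "qvel": joint speeds; "joint_torque": joint torques, N m; "tool_pos": TCP position; "ee_rot": TCP orientation; "wrist_force": force on the tool from outside, world axes, zero at the start; "torque": the same for the moment, N m; "finger_gap": finger opening in m.
Only numpy, scipy, OpenCV 4.12 (cv2) and the standard library are available. Lean on these libraries where they do the work, as an engineer would, in place of code of your own. Each camera call takes 0.05 s, during which the arm holds its last target. There are 200 camera calls.

## Working session

There is one attempt and no reset: what is moved stays moved. The work goes in short steps, Python scripts to look and compute and a shell command to move; the robot and the scene stay as the last step left them, time stands still between calls to the robot, and variables do not carry over. Pictures are saved under pics/ and viewed, about 8 in all and at most 12, crops included, and the job is handed in when it is done.

```bash
mkdir -p pics
cat > h.py <<'E'
import numpy as np, cv2
from bench import observe, imaging, workorder, arm
from scipy.spatial.transform import Rotation as R
def cam(name, st=None):
    c=imaging.calibration(name); K=np.array(c["intrinsics"])
    if name=="wrist":
        H=np.array(c["hand_eye"]); T=np.eye(4); T[:3,:3]=R.from_rotvec(st["ee_rot"]).as_matrix(); T[:3,3]=st["tool_pos"]
        M=T@H; return K,M[:3,:3],M[:3,3]
    r=np.array(c["rotation"]); r=r if r.shape==(3,3) else R.from_rotvec(r).as_matrix()
    return K,r,np.array(c["xyz"])
def ray_z(cm,uv,z):
    K,r,t=cm; d=r@np.linalg.solve(K,[uv[0],uv[1],1.]); return t+d*(z-t[2])/d[2]
def proj(cm,p):
    K,r,t=cm; q=K@(r.T@(np.array(p)-t)); return q[:2]/q[2]
def save(n,im): cv2.imwrite("pics/"+n+".png",im[:,:,::-1])
E
python3 - <<'E'
from h import *
s=observe(); print(s)
for n in("scene","side"):
    save(n+"0",imaging.capture(n)); print(n,cam(n))
E
```

```text
{'time': 0.0, 'qpos': array([ 1.15838849,  0.33287975, -0.06466915,  1.46093969,  0.0216156 ,
        1.34989711, -0.08850428]), 'qvel': array([ 0.00091907, -0.00135188,  0.0014476 ,  0.00217422, -0.000792  ,
       -0.00093946,  0.00048926]), 'joint_torque': array([-1.66521486e-04, -6.25440288e+01,  4.87859524e-02, -3.91593039e+01,
        1.62003923e-02,  9.97280935e-03, -3.38727216e-05]), 'tool_pos': array([ 0.23733792, -0.57777948,  0.23051172]), 'ee_rot': array([-3.08075884e+00, -6.08158034e-01,  5.74051525e-04]), 'wrist_force': array([ 0.88069299, -0.17087417,  0.18664663]), 'torque': array([ 0.04240217, -0.01802848, -0.01582927]), 'finger_gap': 0.08536274311392003}
scene (array([[494.53097488,   0.        , 278.51157705],
       [  0.        , 494.53097488, 209.63457736],
       [  0.        ,   0.        ,   1.        ]]), array([[-0.64073826,  0.58549091, -0.4966436 ],
       [ 0.76762459,  0.47641802, -0.42869378],
       [-0.01438635, -0.65591635, -0.75469648]]), array([1.07627786, 0.33318726, 0.83980835]))
side (array([[402.45476843,   0.        , 277.40582918],
       [  0.        , 402.45476843, 210.7977421 ],
       [  0.        ,   0.        ,   1.        ]]), array([[-0.79152588, -0.35515707,  0.49734318],
       [-0.61103376,  0.44505275, -0.65464937],
       [ 0.0111594 , -0.82206539, -0.56928372]]), array([0.14828927, 0.47667017, 0.57833161]))
```

View pics/scene0.png

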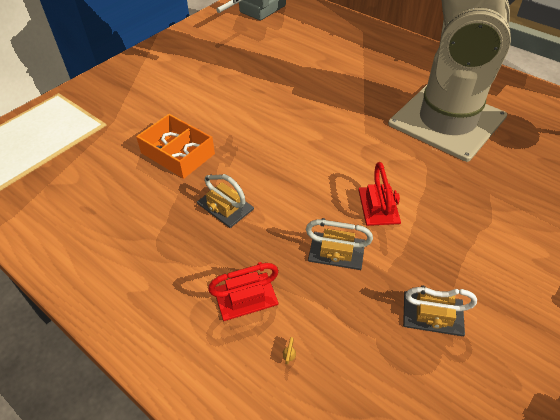

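View pics/side0.png

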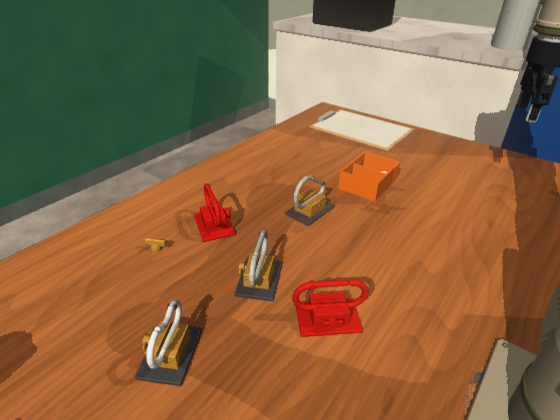

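Candidates in the scene picture: pear-shaped at (225,198), a symmetric one with a straight top at (340,240), and one with a dip in its top at (438,308). The two red ones, (245,290) and (380,195), are look-alikes. The one at (340,240) fits the oval, so I'll confirm it in an enlarged crop.

Run:
```python
import cv2,numpy as np
a=cv2.imread("pics/scene0.png")
f=lambda x,y:cv2.resize(a[y:y+75,x:x+100],None,fx=5.5,fy=5.5,interpolation=cv2.INTER_CUBIC)[:, :550]
o=f(290,205)
g=cv2.resize(a[275:350,390:490],(250,188),interpolation=cv2.INTER_CUBIC)
c=np.zeros((412,800,3),np.uint8); c[:,:550]=o[:412]; c[:188,550:]=g
cv2.imwrite("pics/crop1.png",c)
```

```text
(no output)
```

View pics/crop1.png

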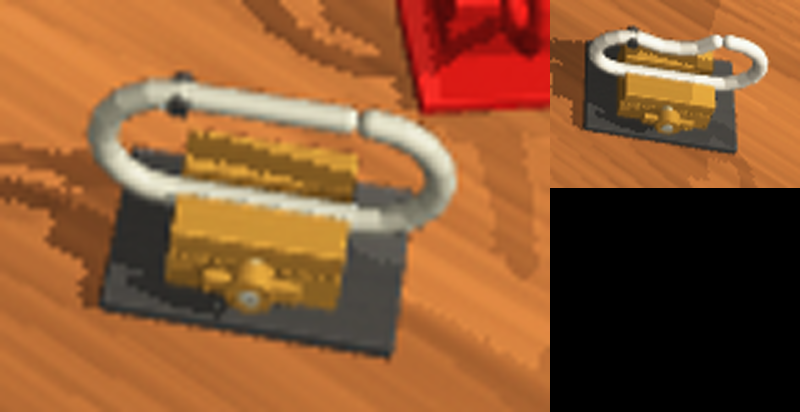

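The crop confirms it. The oval has a straight gate, equal ends, a dark hinge pin at crop (180,94), and a nose gap at crop (361,123). The inset shows the snapgate's dip.

Run:
```python
from h import *
c=cam("scene"); f=lambda u,v,z:ray_z(c,(290+(u+.5)/5.5-.5,205+(v+.5)/5.5-.5),z)
h=f(180,94,.088); n=f(361,123,.088); d=(n-h)[:2]; L=np.linalg.norm(d)
print(h,n,L,"axis deg",np.degrees(np.arctan2(d[1],d[0])))
p=h[:2]+d/L*.038; print("press",p,np.linalg.norm(p))
s=observe(); M=R.from_rotvec(s["ee_rot"]).as_matrix(); print(M.round(3))
e0=f(92,130,.06);e1=f(457,180,.06);print("ends",e0,e1,np.linalg.norm(e1-e0))
w=cam("wrist",s); print(imaging.calibration("wrist")["hand_eye"],w[0])
for uv in((225,185),(245,275),(380,165),(438,298)): print(uv,ray_z(c,uv,.09))
```

```text
[ 0.55120628 -0.00679446  0.088     ] [0.52147411 0.05081057 0.088     ] 0.06482546871960383 axis deg 117.29999889445197
press [0.5337776  0.02697299] 0.5344586704320297
[[ 0.925  0.38  -0.001]
 [ 0.38  -0.925  0.001]
 [-0.    -0.001 -1.   ]]
ends [ 0.56585302 -0.03426427  0.06      ] [0.50098149 0.08195843 0.06      ] 0.133101580749739
[[ 6.22179465e-04 -9.63017302e-01 -2.69438840e-01  6.91317889e-02]
 [ 9.99999279e-01  8.76018984e-04 -8.21865257e-04 -1.15328791e-04]
 [ 1.02750400e-03 -2.69438135e-01  9.63017152e-01 -1.42154029e-01]
 [ 0.00000000e+00  0.00000000e+00  0.00000000e+00  1.00000000e+00]] [[304.37812248   0.         280.24010363]
 [  0.         304.37812248 212.19788296]
 [  0.           0.           1.        ]]
(225, 185) [ 0.60120985 -0.22410978  0.09      ]
(245, 275) [ 0.7409626  -0.03951399  0.09      ]
(380, 165) [ 0.34522096 -0.00407483  0.09      ]
(438, 298) [0.56416738 0.2510648  0.09      ]
```

Checks: the pin-to-nose length comes out at 65 mm (68 mm given) and the overall length at 133 mm (135 mm given). The axis is at 117°, 27° off straight left, and the reach is fine. I'll close the fingers and move above with tool x (22 mm pad width) along the gate, a turn of about 95°.

```bash
python3 -m handwheel '[[0,0.8,-0.7,0,0,0,-0.75],[0,1.6,-1.4,0,0,0,-1.5],[0,2.4,-2.1,0,0,0,-2.25],[0,3.2,-2.8,0,0,0,-3],[0,4,-3.5,0,0,0,-3.75],[0,4.8,-4.2,0,0,0,-4.5],[0,5.6,-4.9,0,0,0,-5.25],[0,6.4,-5.6,0,0,0,-6]]' 20
cat > go.py <<'E'
import sys
from h import *
x,y,z,a=map(float,sys.argv[1:5])   # target TCP, tool-x heading deg, tool down
s=observe(); M=R.from_rotvec(s["ee_rot"]).as_matrix(); a=np.radians(a)
T=np.array([[np.cos(a),np.sin(a),0],[np.sin(a),-np.cos(a),0],[0,0,-1]])
print(s["time"],s["tool_pos"],s["wrist_force"],s["finger_gap"])
print("shift",(M.T@(np.array([x,y,z])-s["tool_pos"])/.04).round(3),"turn",(np.degrees(R.from_matrix(M.T@T).as_rotvec())/8).round(3))
E
python3 go.py .534 .027 .17 117.3
```

```text
time: 0.9
tool_pos: [0.3893, -0.2716, 0.2307]
ee_rot: [-2.563, -1.814, 0.0]
wrist_force: [1.1, -0.1, 0.3]
finger_gap: -0.0
0.9 [ 0.38933594 -0.27159705  0.23070567] [ 1.13871019 -0.14671418  0.3049308 ] -1.6441913656792886e-05
shift [8.242 0.931 1.522] turn [-0.006 -0.008 -5.84 ]
```

```bash
python3 -m handwheel '[[0,1.1,0.1,0.1,0,0,-0.8],[0,2.2,0.2,0.2,0,0,-1.6],[0,3.3,0.3,0.3,0,0,-2.4],[0,4.4,0.5,0.5,0,0,-3.2],[0,5.5,0.6,0.7,0,0,-4],[0,6.5,0.7,0.9,0,0,-4.7],[0,7.4,0.85,1.2,0,0,-5.3],[0,8.24,0.93,1.5,0,0,-5.84]]'
python3 -m handwheel '[[0,0,0,0,0,0,0],[0,0,0,0,0,0,0]]' >/dev/null
python3 go.py .534 .027 .17 117.3
python3 - <<'E'
from h import *
s=observe(); save("w1",imaging.capture("wrist")); c=cam("wrist",s)
for p in((.5512,-.0068,.088),(.5215,.0508,.088),(.5338,.027,.093)): print(proj(c,p))
E
```

```text
time: 1.7
tool_pos: [0.5345, 0.0285, 0.1704]
ee_rot: [-1.629, -2.685, -0.001]
wrist_force: [0.6, -0.9, 0.1]
finger_gap: 0.0
1.9 [0.53418709 0.02929016 0.16970364] [-0.38700204  0.12343184  0.27441336] 0.00015319606669477058
shift [-0.049 -0.031 -0.008] turn [-0.008 -0.019  0.036]
[277.09822474 267.32124028]
[277.38527602 187.89313361]
[277.22708088 224.11740632]
```

View pics/w1.png

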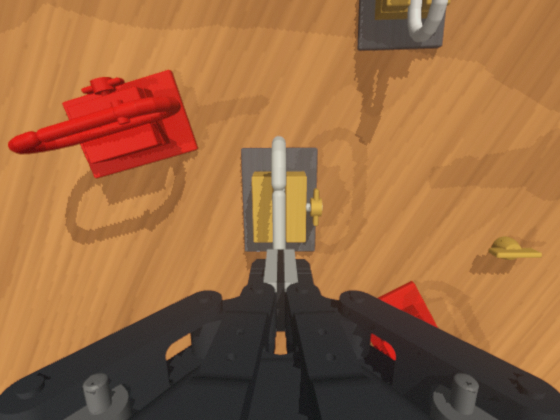

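The wrist view shows the gate vertical at column 279 and the nose gap at about (278.5,190), against a prediction of (277.4,188). The shut tips at (280,252) line up with it. That agrees within about 1.5 mm, so I'll correct by 1–2 mm and descend to just above the gate.

```bash
python3 go.py .5358 .0265 .098 117.3
```

```text
1.95 [0.53427675 0.02805323 0.17010984] [-0.72152732 -0.01542694  0.77607345] -0.00013124494947077582
shift [-0.055  0.017  1.803] turn [-0.006 -0.012  0.021]
```

```bash
python3 -m handwheel '[[0,-0.05,0.02,0.4,0,0,0],[0,-0.05,0.02,0.8,0,0,0],[0,-0.05,0.02,1.1,0,0,0],[0,-0.05,0.02,1.4,0,0,0],[0,-0.05,0.02,1.6,0,0,0],[0,-0.05,0.02,1.75,0,0,0],[0,-0.05,0.02,1.8,0,0,0],[0,-0.05,0.02,1.8,0,0,0]]'
python3 go.py .5358 .0265 .085 117.3
python3 - <<'E'
from h import *
a=imaging.capture("scene"); b=imaging.capture("side")
o=np.hstack([cv2.resize(a[180:280,290:390],(400,400),interpolation=cv2.INTER_CUBIC),cv2.resize(b[200:300,210:310],(400,400),interpolation=cv2.INTER_CUBIC)]); save("near",o)
E
```

```text
time: 2.75
tool_pos: [0.5359, 0.0268, 0.0981]
ee_rot: [-1.63, -2.684, -0.0]
wrist_force: [-0.4, 0.5, -0.1]
finger_gap: 0.0
2.75 [0.53587742 0.02677637 0.09811725] [-0.42690101  0.5195211  -0.11988596] 1.0427292865772183e-05
shift [-0.006 -0.005  0.328] turn [-0.006 -0.012  0.021]
```

View pics/near.png

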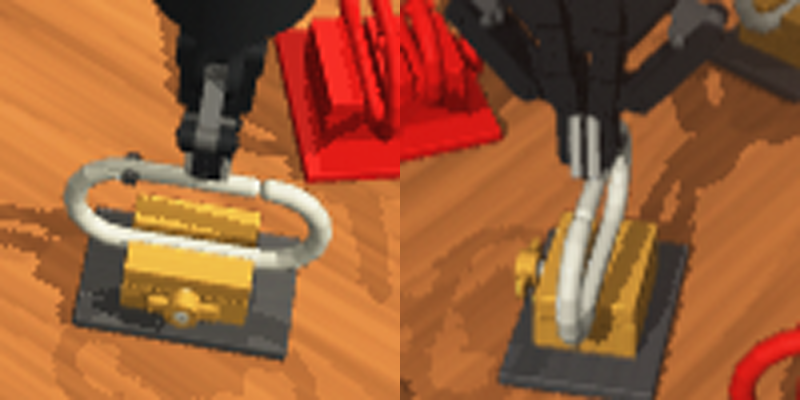

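Seen from the scene camera, the tips sit over the gate at crop x of 188–228, between the pin at 130 and the nose gap at 265, with both frame ends clear. I'll press slowly to about 9 mm below the shut height.

```bash
python3 -m handwheel '[[0,0,0,0.06,0,0,0],[0,0,0,0.12,0,0,0],[0,0,0,0.16,0,0,0],[0,0,0,0.2,0,0,0],[0,0,0,0.23,0,0,0],[0,0,0,0.26,0,0,0]]'; python3 -m handwheel '[[0,0,0,0.03,0,0,0],[0,0,0,0.05,0,0,0],[0,0,0,0.08,0,0,0],[0,0,0,0.08,0,0,0]]'; python3 go.py .5358 .0265 .083 117.3
python3 - <<'E'
from h import *
a=imaging.capture("scene"); b=imaging.capture("side")
o=np.hstack([cv2.resize(a[180:280,290:390],(400,400),interpolation=cv2.INTER_CUBIC),cv2.resize(b[200:300,210:310],(400,400),interpolation=cv2.INTER_CUBIC)]); save("press",o)
E
```

```text
time: 3.45
tool_pos: [0.5361, 0.0271, 0.0882]
ee_rot: [-1.63, -2.684, -0.001]
wrist_force: [-1.8, 0.1, 4.2]
finger_gap: 0.0001
time: 3.85
tool_pos: [0.5361, 0.0271, 0.0849]
ee_rot: [-1.63, -2.684, -0.001]
wrist_force: [-0.5, 1.7, 3.9]
finger_gap: -0.0002
3.85 [0.53612198 0.02710984 0.08488398] [-0.51157731  1.70810225  3.93435772] -0.00018896032852214875
shift [-0.01  -0.014  0.047] turn [-0.    -0.011  0.023]
```

View pics/press.png

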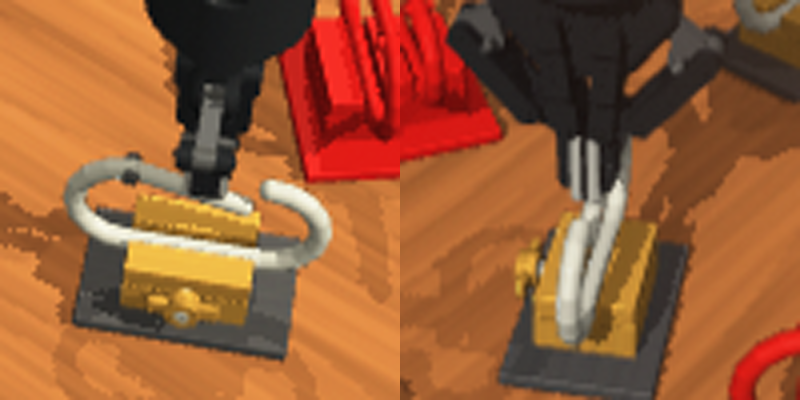

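The gate is visibly open, with its nose end at crop (248,207), and the block hasn't moved. The force is about 4 N, which fits the spring. I'll go 1 mm deeper for margin and hold for about 1.6 s.

```bash
python3 -m handwheel '[[0,0,0,0.02,0,0,0],[0,0,0,0.03,0,0,0],[0,0,0,0.03,0,0,0],[0,0,0,0.03,0,0,0],[0,0,0,0.03,0,0,0],[0,0,0,0.03,0,0,0],[0,0,0,0.03,0,0,0],[0,0,0,0.03,0,0,0]]'; python3 -m handwheel '[[0,0,0,0,0,0,0],[0,0,0,0,0,0,0],[0,0,0,0,0,0,0],[0,0,0,0,0,0,0],[0,0,0,0,0,0,0],[0,0,0,0,0,0,0],[0,0,0,0,0,0,0],[0,0,0,0,0,0,0]]'
python3 - <<'E'
from h import *
a=imaging.capture("scene"); save("hold",a)
b=cv2.imread("pics/scene0.png")[:,:,::-1].astype(int); print(observe()["time"])
# block foot unmoved? template offset of foot/brass region 
A=cv2.cvtColor(a,cv2.COLOR_RGB2GRAY);B=cv2.cvtColor(b.astype(np.uint8),cv2.COLOR_RGB2GRAY)
print(cv2.phaseCorrelate(B[240:275,300:370].astype(np.float32),A[240:275,300:370].astype(np.float32)))
E
```

```text
time: 4.75
tool_pos: [0.5362, 0.0271, 0.0838]
ee_rot: [-1.63, -2.685, -0.001]
wrist_force: [-1.6, 1.4, 3.5]
finger_gap: -0.0001
time: 5.55
tool_pos: [0.5362, 0.0271, 0.0838]
ee_rot: [-1.629, -2.685, -0.001]
wrist_force: [-1.6, 0.6, 4.3]
finger_gap: -0.0001
5.6
((-0.08972047359188196, -0.14763700110997746), 0.9240775338293593)
```

The gate has been held at 9.2 mm down for about 1.6 s, and the foot region shows no shift (0.1 px). I'll release gently and withdraw straight up.

```bash
python3 -m handwheel '[[0,0,0,-0.06,0,0,0],[0,0,0,-0.14,0,0,0],[0,0,0,-0.22,0,0,0],[0,0,0,-0.3,0,0,0],[0,0,0,-0.5,0,0,0],[0,0,0,-0.9,0,0,0],[0,0,0,-1.6,0,0,0],[0,0,0,-2.4,0,0,0]]'; python3 -m handwheel '[[0,0,0,-0.6,0,0,0],[0,0,0,-1.2,0,0,0],[0,0,0,-1.2,0,0,0],[0,0,0,-1.2,0,0,0]]'
python3 - <<'E'
from h import *
a=imaging.capture("scene"); b=imaging.capture("side")
o=np.hstack([cv2.resize(a[180:280,290:390],(400,400),interpolation=cv2.INTER_CUBIC),cv2.resize(b[200:300,210:310],(400,400),interpolation=cv2.INTER_CUBIC)]); save("end",o)
B=cv2.cvtColor(cv2.imread("pics/scene0.png"),cv2.COLOR_BGR2GRAY); A=cv2.cvtColor(a,cv2.COLOR_RGB2GRAY)
f=lambda i:i[215:275,295:378].astype(np.float32)
print(cv2.phaseCorrelate(f(B),f(A)), observe()["time"])
E
```

```text
time: 6.4
tool_pos: [0.5357, 0.0271, 0.1813]
ee_rot: [-1.629, -2.684, -0.001]
wrist_force: [0.5, 0.2, -0.6]
finger_gap: -0.0001
time: 6.8
tool_pos: [0.536, 0.027, 0.2303]
ee_rot: [-1.629, -2.685, -0.002]
wrist_force: [0.4, 0.7, -0.5]
finger_gap: 0.0001
((-0.08321148098395525, -0.14533220983316752), 0.9192682959415295) 6.9
```

View pics/end.png

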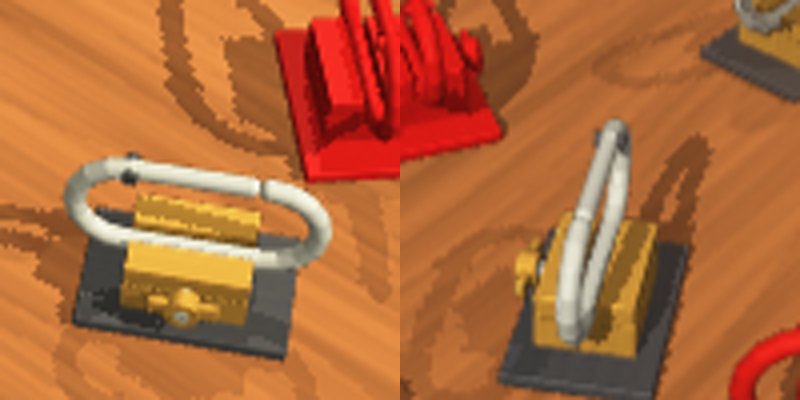

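The gate is shut again, meeting the nose at crop (263,188). The block hasn't moved and the arm is clear, so I'm handing in.

```bash
python3 -c "
from bench import workorder; print(workorder.hand_in())"
```

```text
the job is handed in; nothing more can be done
None
```

The oval's gate spring works. With the fingertips shut, I pressed the gate about 9 mm down, which works out to about 0.3 rad. I held it there for about 1.6 s at about 4 N, then let it spring shut and withdrew straight up to 0.23 m.

- **Gate opening:** I worked the angle out from the press depth. The picture taken 1 mm before full depth shows the gate clearly open.
- **After release:** the last picture shows the gate shut against the nose, and the wrist force was back to about zero.
- **Clamp block:** it showed no shift against the first picture (about 0.15 px, the same as the measurement noise).
- **Other items:** the arm stayed well above the snapgate, the pear, the loose nut, the caddy and the red look-alikes. I did not check each of them in a picture afterwards.
- **Time:** 6.9 s used of the 34 s allowed.

No check failed. The wrist camera put the gate about 1.5 mm from where the scene camera did, so I corrected for that before pressing.

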